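# Open the bakery's receipt printer for a new roll

## Robot

A 6-joint arm with a two-finger parallel gripper is mounted at the origin on the work surface. World frame = base frame: x ahead of the robot, y to its left, z up, the work surface at z = 0. Lengths are in m, angles in rad, forces in N, time in s.
With the tool pointing down it reaches from about 0.225 to 0.875 m from the base axis. Payload 3.4 kg.
Tool frame: the origin (TCP) lies between the finger pads; the fingertips stand 8 mm ahead of it and the grasp point (between the pads) lies 11 mm behind it; z points along the fingers, y is the line along which they close (so a half turn about z gives the same grasp; the last joint's range is limited). The gripper opens to 85 mm and grips with 20 to 120 N. Pads are 22 mm wide; open, the fingers measure 114 mm over their backs; the gripper's body (76 mm by 85 mm) begins 54 mm behind the grasp point. The pads swing forward as they close: fully open they stand 13 mm farther back than shut.
Start: joints at [-1.427, 0.276, 1.505, -0, 1.361, -0.121], TCP at [0.15, -0.555, 0.239] pointing down, gripper open.
Joint ranges: [-2.89, 2.89], [-0.75, 2.08], [0.22, 2.7], [-1.18, 4.32], [0.11, 2.71], [-2.7, 2.7]. Speed limits (rad/s): [2.57, 2.57, 3.14, 3.14, 3.14, 3.14].

## Interface

Orientations are given as a unit quaternion [w, x, y, z].
In Python, from rig import manip, optics, finder gives the robot as it stands.
- The arm moves only by the tool servo_tool, never from a script. Its argument "increments" is a list of rows, each a list of 7 numbers: the shift along the tool's x, y, z in cm, then the turn, a rotation vector about the tool's x, y, z in degrees, then the closure, from -1 (fully open) to 1 (shut). In form: [[x, y, z, rx, ry, rz, gripper], ...]. A call has exactly 5 rows; each row shifts and turns the commanded pose from where the row before left it, along the tool's axes as they then stand; what a row does not reach is not made up. A row lasts 1/10 s, in which the tool goes at most 50 mm and 8.59 degrees, less where a joint would pass 70% of its speed; a pose out of reach is approached as far as the arm can. A call is refused whole if a number of a shift passes 5 or a number of a turn 8.59, either way. A call with a gripper value outside its range is refused whole. The fingers move at their own pace and stop on an object; "squeeze" is the grip in N (left out, the last holds). Time passes only in rows, so rows that do not move let the fingers close, or fill a call up. It gives the time, the measured TCP pose, the force, the opening and the grip force at its end, in the units of the state.
- manip.get_state(): the state, without advancing time (a new reading comes with each control period).
- optics.get_image(name): name is "scene" or "top" or "wrist"; returns the picture (400x640x3 uint8, red, green, blue); there is no depth.
- optics.get_calibration(name): a dict with "fov_y" (degrees; the focal length in pixels is half the picture's height over the tangent of half this angle, whatever the lens; pixels are square), "cx", "cy" (the principal point, pixels), "world_to_cam" (4x4, takes a point from world to camera coordinates). Camera axes: x right, y down, z forward; pixel columns grow to the right and rows downward; lengths in m; the calibration is good to about 2 mm. A picture is of the moment at which its call begins: read the wrist's pose just before it. get_calibration takes no time and is no camera call; for the wrist camera it gives the pose at the moment of the call.
- manip.sign_off(): hands the job in; it is judged then, once.
Trained networks look in the newest picture that a camera, given by its name, has taken for a name from the list of things; names that differ only in an ending like _2 or _b are one class to them, and where a whole thing is asked for, a point or a joint stands for the part that bears it (a point fixed in the world has none). Each returns a list of dicts, best first, with "p" (0 to 1); they miss things now and then, are a little off and sometimes report something else, mostly with a low value. They report only what shows in the picture. A call takes as long as a camera call.
- finder.silhouettes(label, camera): "region" (400x640 bool, what is visible of it) and "box" ([centre column, centre row, width, height] in pixels, round what is visible of it).
- finder.tip_of(label, camera): "at" ([column, row] in pixels: a listed point, or the origin of a listed thing).
The state is a dict: "clock": time; "qpos": joint angles; "qd": joint speeds; "effort": joint torques, N m; "position": TCP position; "ee_rot": TCP orientation; "contact_force": force on the tool from outside, world axes, zero at the start; "moment": the same for the moment, N m; "width": finger opening in m; "gripper_force": force on a finger pad.
Only numpy, scipy, OpenCV 4.12 (cv2) and the standard library are available. Lean on these libraries where they do the work, as an engineer would, in place of code of your own. Each camera call takes 0.05 s, during which the arm holds its last target. There are 200 camera calls.

## Task

The receipt printer on the bakery counter is out of paper; open it so that a new roll can be dropped in. Find the flush release button in the flat strip in front of its cover, by feel if need be, and press it with a fingertip so that the cover springs up; then push the cover on until it leans back, well past upright and wide open, and come away. Go about it lightly, and do it all by touching and pushing: do not pick up, shift or tip the printer, the new roll or anything else on the counter.

Things in the scene. Friction and masses are not known exactly. Their poses are not given: they have to be found in the camera images.
- printer: dark receipt printer 190 (its x) x 146 (y) x 140 mm high, 2.2 kg, loose on rubber feet. Origin under its centre; +x from front to rear, front roughly towards the robot, +z up. Top, from the front: flat strip 39 mm deep (x -95 to -56 mm) over the whole width, 9 mm gap with tear bar, flat cover up to the hinge (x = 72 mm). Strip and shut cover are level.
- strip (a point): middle of the strip's upper face (printer frame -75.5, 0, 140 mm). The release button's centre lies on the strip's centre line, at an unknown place up to 17 mm either way along printer y. The rest of the strip is rigid.
- release (a joint): travel of the release button, m: 0 up, 0.005 fully down. Grey pad, lighter than the black strip, filling a pocket 34 (x) x 40 mm (y), its face 2 mm below the strip: a fingertip drops in. Sprung: gives from 1.7 N, 4 N at 3 mm, 5.7 N at the bottom; springs back. From about 2.5 mm (4.5 mm below the strip) the catch lets the cover go.
- cover (a joint): cover angle, rad: 0 shut and latched, 1.57 upright, 1.95 leaning back at its stop. Let go by the catch, it rises by itself, slowed by a damper, to about 0.9 to 1.0 in some 2 s (less if something is in its way) and stays; then about 1 N at its front edge swings it on. Stiff hinge: it stays where it is left. Pushed hard against its stop, it tips the printer.
- cover_edge (a point): middle of the cover's front edge (moves with it), at half thickness. The cover is a plate 146 mm wide, 12 mm thick; this edge is 119 mm from the hinge axis. A metal lip and a roller hang up to 20 mm below its underside near the edge; they do not hinder the fingers.
- cover_hinge (a point): middle of the cover's hinge axis at the printer's rear (printer frame 72, 0, 134 mm); the axis runs along printer y. With the cover at angle a its front edge is at x = -119 cos a, z = +119 sin a mm from here, in the printer's frame.
- paper_roll: the new roll of receipt paper standing on end: white cylinder 76 mm across, 80 mm tall, grey-brown core; origin under its centre; beside the printer, loose, to be left alone
- card_terminal: dark card terminal lying flat, 160 x 78 x 44 mm, keys and blue screen; origin under its centre; beside the printer, loose, to be left alone
- cake_plate: white plate 184 mm across with a slice of cake (64 mm high in all) and a fork; origin under its centre; loose, to be left alone
- coffee_cup: paper coffee cup with a white lid, 84 mm across, 116 mm tall; origin under its centre; loose, to be left alone
- spray_bottle: white bottle with a blue cap, 68 mm across, 170 mm tall; origin under its centre; loose, to be left alone
- coin_dish: shallow wooden coin dish, 80 x 120 x 22 mm; origin under its centre; loose, to be left alone
- tongs: steel pastry tongs lying flat, about 255 x 45 x 12 mm; origin under the middle; loose, to be left alone

How it is judged:
On the way, in this order (a step that is already met when the one before it is completed fails the run):
1. the release button is pressed and the catch lets the cover spring up (value of joint release above 0.0022 m and contact force between the fingers and printer above 0.5 N), for 0.05 s.
2. the cover is pushed back past upright (value of joint cover above 1.62 rad), for 0.2 s.
At the end, for the whole second after the job is handed in: The cover stands back at more than 1.62 rad (a little past upright; its stop is at 1.95) and is at rest, the button is up again, the printer is within 25 mm of where it was and level, and everything else is within 30 mm of where it was (value of joint cover above 1.62 rad and velocity of joint cover between -0.05 and 0.05 rad/s and value of joint release below 0.001 m and distance of printer from where it was at the start of the episode below 0.025 m and angle between printer's own z axis and vertical below 0.06 rad and distance of each of paper_roll, card_terminal, cake_plate, coffee_cup, spray_bottle, coin_dish, tongs from where it was at the start of the episode below 0.03 m); the robot touches nothing.
It fails at once if the printer is shifted by more than 25 mm, lifted or tipped (distance of printer from where it was at the start of the episode above 0.025 m or angle between printer's own z axis and vertical above 0.06 rad).
It fails at once if the printer is leaned on or hit with more than 50 N (contact force between any of the fingers, the arm and printer above 50 N).
It fails at once if the new roll or another thing on the counter is knocked, shifted by more than 30 mm or picked up (distance of any of paper_roll, card_terminal, cake_plate, coffee_cup, spray_bottle, coin_dish, tongs from where it was at the start of the episode above 0.03 m).
It also fails if it takes over 45 s, if anything falls off the work surface, if the arm or the gripper's body presses on something with over 40 N, if the wrist force passes 120 N, or if a joint passes its speed limit or range.

## Working session

There is one attempt and no reset: what is moved stays moved. The work goes in short steps, Python scripts to look and compute and a tool call to move; the robot and the scene stay as the last step left them, time stands still between calls to the robot, and variables do not carry over. Pictures are saved under pics/ and viewed, at most 10 in all, crops included, and the job is handed in when it is done.

Besides the shell and the picture viewer there is one more tool, called by a JSON object that holds its "method" and its "body". servo_tool: Moves the arm, as the interface text tells. Its arguments: {"type":"object","properties":{"increments":{"type":"array","items":{"type":"array","items":{"type":"number"}}},"squeeze":{"type":"number"}},"required":["increments"]}

```bash
mkdir -p pics
cat > h.py <<'E'
import numpy as np, cv2
from rig import manip, optics, finder
def ray(cam,uv,z,c=None):
    c=c or optics.get_calibration(cam); f=200/np.tan(np.radians(c["fov_y"])/2)
    M=np.array(c["world_to_cam"]); R=M[:3,:3]; o=-R.T@M[:3,3]
    d=R.T@np.array([(uv[0]-c["cx"])/f,(uv[1]-c["cy"])/f,1]); return o+d*(z-o[2])/d[2]
def proj(cam,p,c=None):
    c=c or optics.get_calibration(cam); f=200/np.tan(np.radians(c["fov_y"])/2)
    q=np.array(c["world_to_cam"])@np.r_[p,1]; return np.array([c["cx"]+f*q[0]/q[2],c["cy"]+f*q[1]/q[2]])
def save(cam,name):
    im=optics.get_image(cam); cv2.imwrite(f"pics/{name}.png",im[...,::-1]); return im
E
python3 - <<'E'
from h import *
np.set_printoptions(precision=4,suppress=True)
s=manip.get_state(); print({k:np.round(v,3) for k,v in s.items()})
Z={"strip":.14,"cover_edge":.134,"cover_hinge":.134,"printer":0,"paper_roll":0,"card_terminal":0,"coffee_cup":0,"spray_bottle":0}
for cam in("top","scene"):
    save(cam,cam+"0")
    c=optics.get_calibration(cam); print(cam,c["fov_y"],c["cx"],c["cy"])
    for l,z in Z.items():
        if cam=="scene" and l not in("strip","cover_edge","cover_hinge","printer"): continue
        for d in finder.tip_of(l,cam)[:2]: print(cam,l,round(d["p"],2),np.round(d["at"],1),ray(cam,d["at"],z))
a=cv2.imread("pics/top0.png");b=cv2.imread("pics/scene0.png")
E
```

```text
{'clock': np.float64(0.0), 'qpos': array([-1.427,  0.277,  1.506, -0.   ,  1.361, -0.121]), 'qd': array([ 0.001,  0.   , -0.001, -0.001, -0.   , -0.002]), 'effort': array([  0.001, -41.677, -24.581,  -0.   ,   0.011,  -0.   ]), 'position': array([ 0.15 , -0.554,  0.238]), 'ee_rot': array([-0.001,  0.991,  0.132, -0.   ]), 'contact_force': array([0.563, 0.173, 0.155]), 'moment': array([0.005, 0.032, 0.007]), 'gripper_force': np.float64(0.0), 'width': np.float64(0.085)}
top 46.01217640533805 317.8569435533768 198.22494419685273
top strip 0.82 [325.7 188.6] [ 0.5066 -0.0417  0.14  ]
top cover_edge 0.77 [327.9 183.1] [ 0.5258 -0.0486  0.134 ]
top cover_hinge 0.67 [336.  149.4] [ 0.639  -0.0726  0.134 ]
top printer 0.65 [332. 173.] [ 0.5841 -0.0665  0.    ]
top printer 0.22 [328.4 182.2] [ 0.5505 -0.0545  0.    ]
top paper_roll 0.88 [379.1 186.7] [ 0.5395 -0.2352  0.    ]
top card_terminal 0.76 [282.8 162.5] [0.617 0.11  0.   ]
top coffee_cup 0.57 [413.4 263.8] [ 0.271  -0.3578  0.    ]
top spray_bottle 0.62 [197.9 170.2] [0.5803 0.4104 0.    ]
scene 56.86966094194969 324.3148833041418 197.14014383089736
scene strip 0.71 [372.1 222.8] [0.4668 0.1608 0.14  ]
scene strip 0.7 [307.8 188.6] [ 0.4856 -0.0381  0.14  ]
scene cover_edge 0.62 [293.2 194.4] [ 0.5224 -0.0584  0.134 ]
scene cover_hinge 0.58 [260.  216.1] [ 0.6299 -0.0755  0.134 ]
scene printer 0.72 [285.4 229.9] [ 0.5615 -0.0656  0.    ]
```

View pics/top0.png

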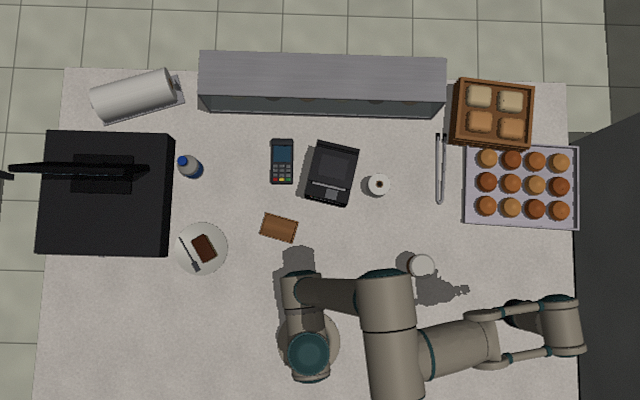

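View pics/scene0.png

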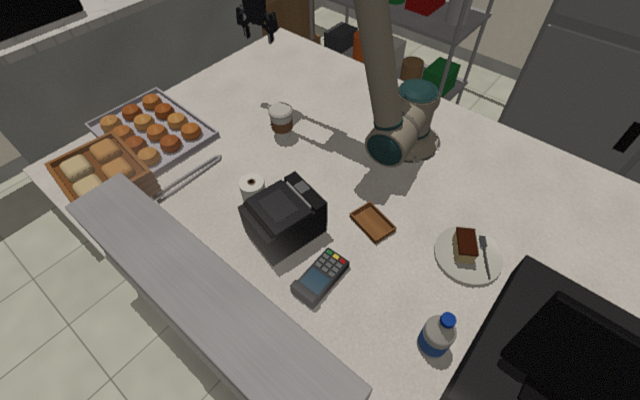

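The top view shows the printer at about (331,173), with its front strip toward the robot and the grey button near (331,195). Its yaw is about -13°. The paper roll is at (378,184), the terminal at (282,161) and the cup at (420,265). The scene view agrees, with the button at about (303,187). I'll go over it high, closing and turning the fingers on the way.

{"method": "servo_tool", "body": {"increments": [[0,0,-3,0,0,0,1],[1,-1,-3,0,0,0,1],[3,-3,-2,0,0,0,1],[3,-3,-2,0,0,0,1],[3,-3,-1,0,0,0,1]], "squeeze": 20}}

```text
clock: 1.2
position: [0.2215, -0.4317, 0.3512]
ee_rot: [0.002, 0.991, 0.132, 0.0]
contact_force: [0.3, 0.0, 0.3]
width: 0.0123
gripper_force: 0.0
```

{"method": "servo_tool", "body": {"increments": [[3.4,-3.3,0,0,0,0,1],[3.4,-3.3,0,0,0,0,1],[3.4,-3.3,0,0,0,0,1],[3.4,-3.3,0,0,0,0,1],[3.4,-3.3,0,0,0,0,1]]}}

```text
clock: 1.7
position: [0.3422, -0.2268, 0.3496]
ee_rot: [0.0, 0.991, 0.132, 0.0]
contact_force: [-0.1, 1.1, 0.7]
width: -0.0001
gripper_force: 0.0
```

{"method": "servo_tool", "body": {"increments": [[3.4,-3.3,0,0,0,0,1],[3,-3,0,0,0,7,1],[0,0,0,0,0,7,1],[0,0,0,0,0,7,1],[0,0,0,0,0,7,1]]}}

```text
clock: 2.2
position: [0.3866, -0.1513, 0.3494]
ee_rot: [0.0, 0.994, -0.112, 0.0]
contact_force: [0.2, 0.0, 0.6]
width: 0.0003
gripper_force: 0.0
```

Run:
```python
from h import *
np.set_printoptions(precision=4,suppress=True)
s=manip.get_state(); print(s["clock"],s["position"],s["ee_rot"],s["width"],s["contact_force"])
cw=optics.get_calibration("wrist"); save("wrist","w1")
print(np.array(cw["world_to_cam"]),cw["fov_y"])
for l in("strip","cover_edge","cover_hinge"):
    for cam in("wrist","top"):
        if cam=="top" and l=="strip": save("top","t1")
        for d in finder.tip_of(l,cam)[:2]: print(cam,l,round(d["p"],2),np.round(d["at"],1),ray(cam,d["at"],.14 if l=="strip" else .134,cw if cam=="wrist" else None))
```

```text
2.2 [ 0.3866 -0.1513  0.3494] [ 0.0001  0.9937 -0.1117  0.0001] 0.0003425604279057684 [0.175  0.0382 0.5507]
[[-0.2226 -0.9749  0.0003 -0.0612]
 [-0.922   0.2106  0.325   0.3098]
 [-0.3169  0.0721 -0.9457  0.6186]
 [ 0.      0.      0.      1.    ]] 70.20691157470469
wrist strip 0.83 [207.7 106.6] [ 0.491  -0.0413  0.14  ]
wrist strip 0.38 [449.1 195.3] [ 0.3207 -0.3038  0.14  ]
top strip 0.95 [328.1 189.3] [ 0.5045 -0.0496  0.14  ]
wrist cover_edge 0.75 [203.5  79.4] [ 0.5203 -0.0447  0.134 ]
top cover_edge 0.69 [328.7 181.8] [ 0.5302 -0.0511  0.134 ]
top cover_hinge 0.82 [338.1 148.5] [ 0.6423 -0.0795  0.134 ]
top cover_hinge 0.69 [328.2 175.3] [ 0.5517 -0.049   0.134 ]
```

View pics/w1.png

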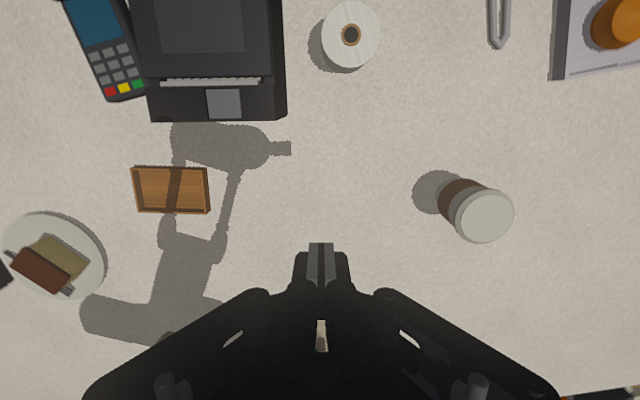

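The wrist view is clear: the grey button pad spans about (205..242, 88..118), with its centre near (223,103). The strip's front edge runs from (151,122) to (274,120), and the tear bar is at row 82.

Run:
```python
from h import *
np.set_printoptions(precision=4,suppress=True)
cw=optics.get_calibration("wrist"); im=cv2.imread("pics/w1.png")
g=cv2.cvtColor(im,cv2.COLOR_BGR2GRAY)
roi=np.zeros_like(g); roi[87:120,195:250]=((g[87:120,195:250]>90))*255
n,lab,st,cen=cv2.connectedComponentsWithStats(roi); i=1+np.argmax(st[1:,4]); print(st[i],cen[i])
b=ray("wrist",cen[i],.138,cw); print("button",b)
pts=cv2.boxPoints(cv2.minAreaRect(np.argwhere(lab==i)[:,::-1].astype(np.float32)))
W=np.array([ray("wrist",p,.138,cw)[:2] for p in pts]); print(pts,W)
for k in range(4): d=W[(k+1)%4]-W[k]; print(np.linalg.norm(d),np.degrees(np.arctan2(d[1],d[0])))
L=ray("wrist",(151,122),.14,cw);R=ray("wrist",(274,120),.14,cw); d=L-R; print("front",L,R,np.linalg.norm(d),np.degrees(np.arctan2(-d[0],d[1])))
q=im[60:140,130:300]; cv2.imwrite("pics/w1c.png",cv2.resize(q,None,fx=4.5,fy=4.5,interpolation=cv2.INTER_CUBIC))
```

```text
[206  89  35  29 923] [223.4659 103.0899]
button [ 0.49   -0.0601  0.138 ]
[[206.  89.]
 [240.  89.]
 [240. 117.]
 [206. 117.]] [[ 0.5088 -0.0457]
 [ 0.5004 -0.0834]
 [ 0.4711 -0.0739]
 [ 0.4798 -0.0351]]
0.038631660000025755 -102.64337053930846
0.030750871545230703 162.08240303023604
0.03982150710181793 77.35641473960281
0.030882833165242447 -20.11629524956372
front [0.4885 0.0289 0.14  ] [ 0.4592 -0.1122  0.14  ] 0.1441583441558696 -11.74479145316846
```

View pics/w1c.png

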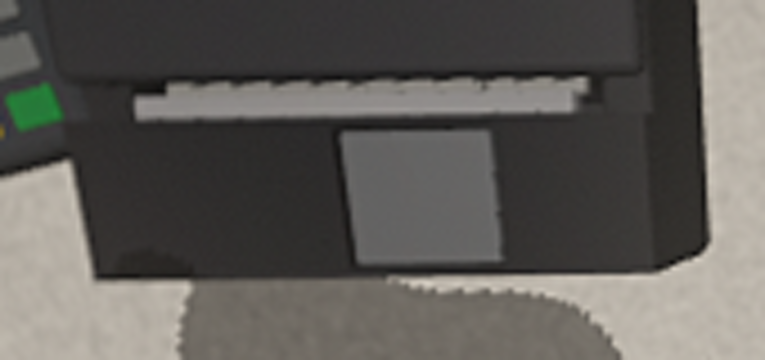

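{"method": "servo_tool", "body": {"increments": [[2,-2.8,0,0,0,0,1],[2,-2.8,0,0,0,0,1],[2,-2.8,0,0,0,0,1],[2.1,-2.8,2,0,0,0,1],[0,0,4,0,0,0,1]]}}

```text
clock: 3.1
position: [0.4952, -0.0588, 0.291]
ee_rot: [-0.0, 0.994, -0.108, 0.005]
contact_force: [-0.3, -0.5, -0.6]
width: 0.0002
gripper_force: 0.0
```

{"method": "servo_tool", "body": {"increments": [[0,0,4,0,0,0,1],[0,0,4,0,0,0,1],[0,0,2.2,0,0,0,1],[0,0,0,0,0,0,1],[0,0,0,0,0,0,1]]}}

```text
clock: 3.6
position: [0.4905, -0.0607, 0.1878]
ee_rot: [0.0, 0.994, -0.11, 0.0]
contact_force: [0.5, 0.1, 0.6]
width: 0.0003
gripper_force: 0.0
```

Run:
```python
from h import *
np.set_printoptions(precision=4,suppress=True)
s=manip.get_state(); print(s["clock"],s["position"],s["ee_rot"],s["contact_force"])
c=optics.get_calibration("wrist");save("wrist","w2"); 
print(proj("wrist",s["position"]-[0,0,.008],c),proj("wrist",[.49,-.06,.138],c))
```

```text
3.6 [ 0.4905 -0.0607  0.1878] [ 0.0001  0.9939 -0.11    0.0002] [0.4581 0.1468 0.6061]
[321.2888 255.5121] [320.3098 226.0856]
```

View pics/w2.png

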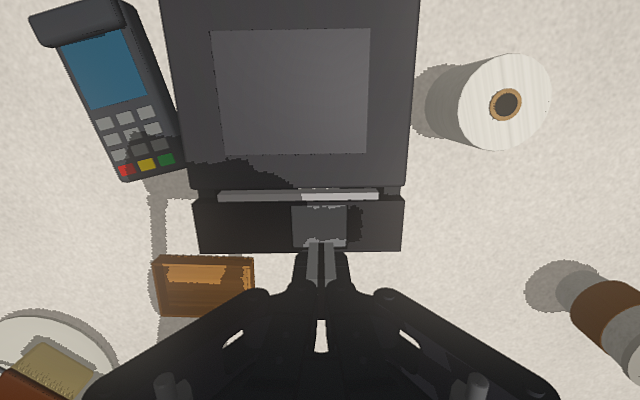

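The button spans (292..347, 206..248), so its centre is at (320,227), which matches my projection. The closed fingers are lined up over it, so I'll go down.

{"method": "servo_tool", "body": {"increments": [[0,0,1.5,0,0,0,1],[0,0,1,0,0,0,1],[0,0,0.7,0,0,0,1],[0,0,0.3,0,0,0,1],[0,0,0.1,0,0,0,1]]}}

```text
clock: 4.15
position: [0.4901, -0.0605, 0.1514]
ee_rot: [0.0, 0.994, -0.11, 0.0]
contact_force: [0.7, -1.1, -0.4]
width: 0.0003
gripper_force: 0.0
```

{"method": "servo_tool", "body": {"increments": [[0,0,0.2,0,0,0,1],[0,0,0.2,0,0,0,1],[0,0,0.1,0,0,0,1],[0,0,0.1,0,0,0,1],[0,0,0,0,0,0,1]]}}

```text
clock: 4.65
position: [0.4901, -0.0605, 0.1455]
ee_rot: [0.0, 0.994, -0.11, 0.0]
contact_force: [-0.1, -0.8, 1.6]
width: -0.0
gripper_force: 0.8
```

{"method": "servo_tool", "body": {"increments": [[0,0,0.1,0,0,0,1],[0,0,0.1,0,0,0,1],[0,0,0.1,0,0,0,1],[0,0,0,0,0,0,1],[0,0,0,0,0,0,1]]}}

```text
clock: 5.15
position: [0.4905, -0.0607, 0.1425]
ee_rot: [0.0, 0.994, -0.11, 0.001]
contact_force: [0.8, -1.3, 0.5]
width: -0.0
gripper_force: 0.0
```

Run:
```python
from h import *
s=manip.get_state(); print(s["clock"],s["position"],s["contact_force"])
a=save("wrist","w3"); b=cv2.imread("pics/w2.png")
print(abs(a[:180,200:390,0].astype(int)-b[:180,200:390,2]).mean())
for d in finder.tip_of("cover_edge","wrist")[:2]: print(d)
```

```text
5.15 [ 0.49047599 -0.06065348  0.14252839] [ 0.78080699 -1.29622959  0.53674501]
9.181783625730993
{'at': [285.2, 225.6], 'p': 0.75}
```

View pics/w3.png

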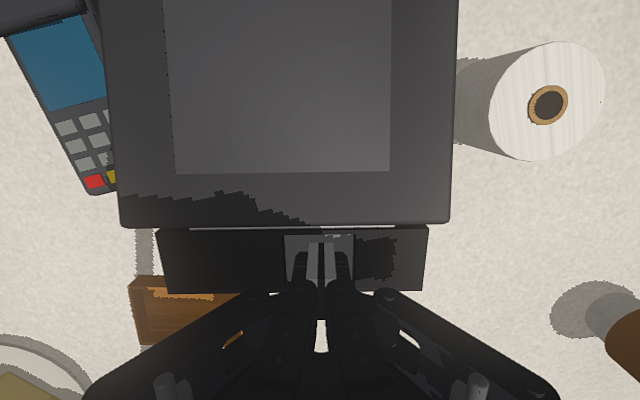

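The cover is already rising: its edge spans (120..450) at row 225, which is wider than the strip. I'll press half a millimetre more to be sure, then retract up and back.

{"method": "servo_tool", "body": {"increments": [[0,0,0.05,0,0,0,1],[0,0,0,0,0,0,1],[0,0,0,0,0,0,1],[0,0,0,0,0,0,1],[0,0,0,0,0,0,1]]}}

```text
clock: 5.75
position: [0.4902, -0.0606, 0.1419]
ee_rot: [0.0, 0.994, -0.11, 0.0]
contact_force: [-1.0, 0.7, 8.4]
width: 0.0001
gripper_force: 4.4
```

{"method": "servo_tool", "body": {"increments": [[0,0,-0.5,0,0,0,1],[0,0,-0.8,0,0,0,1],[-1,0,-1,0,0,0,1],[-2,0,-1,0,0,0,1],[-2,0,-1,0,0,0,1]]}}

```text
clock: 6.25
position: [0.4399, -0.0492, 0.1854]
ee_rot: [-0.0, 0.994, -0.11, -0.0]
contact_force: [0.2, -0.3, 0.2]
width: -0.0003
gripper_force: 0.0
```

{"method": "servo_tool", "body": {"increments": [[-2,0,0,0,0,0,1],[-2,0,0,0,0,0,1],[0,0,0,0,0,0,1],[0,0,0,0,0,0,1],[0,0,0,0,0,0,1]]}}

```text
clock: 6.75
position: [0.4032, -0.0411, 0.1852]
ee_rot: [0.0, 0.994, -0.11, 0.001]
contact_force: [-0.4, -0.4, -0.3]
width: 0.0
gripper_force: 0.0
```

```bash
cat > look.py <<'E'
from h import *
import sys
np.set_printoptions(precision=3,suppress=True)
s=manip.get_state(); print(s["clock"],s["position"],s["contact_force"])
h=np.array([.637,-.077,.134]); ex=np.array([np.cos(np.radians(-12)),np.sin(np.radians(-12)),0])
for cam in("scene","top","wrist"):
    c=optics.get_calibration(cam); save(cam,cam[0]+sys.argv[1])
    A=np.linspace(0,1.95,40); P=np.array([proj(cam,h-ex*.119*np.cos(a)+[0,0,.119*np.sin(a)],c) for a in A])
    for d in finder.tip_of("cover_edge",cam)[:2]:
        e=np.linalg.norm(P-d["at"],axis=1); print(cam,"edge",np.round(d["at"],1),round(d["p"],2),"angle",A[e.argmin()],"err px",e.min())
    for l,z in(("strip",.14),("cover_hinge",.134)):
        for d in finder.tip_of(l,cam)[:1]: print(cam,l,round(d["p"],2),ray(cam,d["at"],z,c))
E
python3 look.py a
```

```text
6.75 [ 0.403 -0.041  0.185] [-0.434 -0.358 -0.251]
scene edge [285.6 182.8] 0.73 angle 0.6499999999999999 err px 0.9933875656866331
scene strip 0.59 [ 0.496 -0.037  0.14 ]
scene cover_hinge 0.6 [ 0.635 -0.074  0.134]
top edge [330.8 171. ] 0.73 angle 0.7499999999999999 err px 1.5318066999973312
top strip 0.85 [ 0.49  -0.049  0.14 ]
top cover_hinge 0.69 [ 0.632 -0.076  0.134]
wrist strip 0.96 [ 0.492 -0.046  0.14 ]
```

View pics/sa.png

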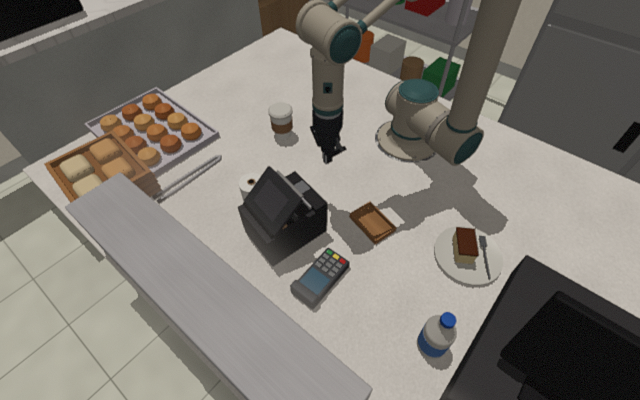

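The cover is at about 0.7 and still rising, and it fits the geometry model to about 1 px. Next I'll raise the tip to about z = 0.21, centre it on the cover and approach from the front.

{"method": "servo_tool", "body": {"increments": [[0,-0.6,-1.5,0,0,0,1],[0,-0.7,-2,0,0,0,1],[0,0,0,0,0,0,1],[0,0,0,0,0,0,1],[2,0,0,0,0,0,1]]}}

```text
clock: 7.85
position: [0.4218, -0.0319, 0.2188]
ee_rot: [-0.0, 0.994, -0.11, -0.002]
contact_force: [0.4, -0.5, 0.1]
width: -0.0
gripper_force: 0.0
```

{"method": "servo_tool", "body": {"increments": [[3,0,0,0,0,0,1],[3,0,0,0,0,0,1],[2.5,0,0,0,0,0,1],[0,0,0,0,0,0,1],[0,0,0,0,0,0,1]]}}

```text
clock: 8.35
position: [0.5066, -0.0512, 0.2182]
ee_rot: [-0.0, 0.994, -0.11, -0.002]
contact_force: [-0.1, 0.5, 0.1]
width: 0.0003
gripper_force: 0.0
```

```bash
python3 look.py b
```

```text
8.35 [ 0.507 -0.051  0.218] [-0.068  0.533  0.123]
scene edge [281.4 178.7] 0.65 angle 0.7999999999999999 err px 1.8159021243915394
scene strip 0.76 [ 0.487 -0.033  0.14 ]
scene cover_hinge 0.7 [ 0.628 -0.077  0.134]
top edge [278.7 231.2] 0.35 angle 0.0 err px 68.47369828200394
top strip 0.86 [ 0.499 -0.038  0.14 ]
top cover_hinge 0.63 [ 0.641 -0.076  0.134]
wrist edge [312.6 163.6] 0.86 angle 0.85 err px 5.417517937653697
wrist strip 0.84 [ 0.492 -0.046  0.14 ]
wrist cover_hinge 0.76 [ 0.637 -0.074  0.134]
```

{"method": "servo_tool", "body": {"increments": [[1,0,0,0,0,0,1],[1,0,0,0,0,0,1],[1,0,0,0,0,0,1],[0.8,0,0,0,0,0,1],[0.7,0,0,0,0,0,1]]}}

```text
clock: 9.45
position: [0.552, -0.0611, 0.2195]
ee_rot: [-0.0, 0.994, -0.11, -0.0]
contact_force: [-1.9, 0.6, 1.0]
width: 0.0002
gripper_force: 0.7
```

{"method": "servo_tool", "body": {"increments": [[0.7,0,0,0,0,0,1],[0.7,0,0,0,0,0,1],[0.7,0,0,0,0,0,1],[0.7,0,0,0,0,0,1],[0.7,0,0,0,0,0,1]]}}

```text
clock: 9.95
position: [0.5862, -0.0687, 0.2198]
ee_rot: [0.0, 0.994, -0.11, 0.0]
contact_force: [-1.9, 0.3, 6.4]
width: 0.0
gripper_force: 0.4
```

```bash
python3 look.py c
```

```text
9.95 [ 0.586 -0.069  0.22 ] [-1.865  0.338  6.361]
scene edge [259.7 182.5] 0.88 angle 1.3499999999999999 err px 0.7911900445973646
scene edge [285.7 230.8] 0.49 angle 0.0 err px 36.940148734920186
scene strip 0.97 [ 0.496 -0.032  0.14 ]
scene cover_hinge 0.98 [ 0.626 -0.075  0.134]
top edge [202.9 245.8] 0.29 angle 0.0 err px 140.09557985508604
top edge [326.5 190.6] 0.27 angle 0.0 err px 6.3853762752454735
top strip 0.61 [ 0.497 -0.044  0.14 ]
top cover_hinge 0.81 [ 0.64  -0.08   0.134]
wrist edge [309.2 236.9] 0.57 angle 1.4 err px 5.375054033780752
wrist cover_hinge 0.9 [ 0.638 -0.075  0.134]
```

View pics/wc.png

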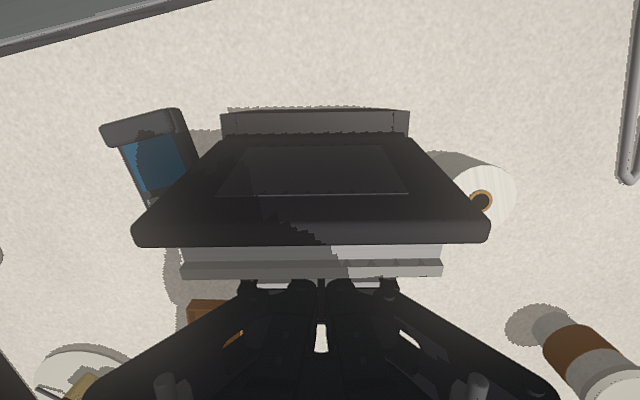

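The wrist view shows the cover's edge at row ~237 and the lip at rows 255–278, right against the finger knuckles. The angle is about 1.38. The 6 N upward force suggests the lip is bearing on the knuckles, so I'll raise the tool a little and push on slowly.

{"method": "servo_tool", "body": {"increments": [[0,0,-0.6,0,0,0,1],[0,0,-0.6,0,0,0,1],[0.5,0,0,0,0,0,1],[0.5,0,0,0,0,0,1],[0.5,0,0,0,0,0,1]]}}

```text
clock: 11.05
position: [0.6007, -0.072, 0.2318]
ee_rot: [0.0, 0.994, -0.11, 0.0]
contact_force: [-1.0, 0.5, 1.3]
width: -0.0
gripper_force: 0.2
```

{"method": "servo_tool", "body": {"increments": [[0.4,0,0,0,0,0,1],[0.4,0,0,0,0,0,1],[0.4,0,0,0,0,0,1],[0.3,0,0,0,0,0,1],[0,0,0,0,0,0,1]]}}

```text
clock: 11.55
position: [0.6153, -0.0753, 0.2316]
ee_rot: [0.0, 0.994, -0.11, 0.0]
contact_force: [-0.4, -0.2, -0.8]
width: 0.0002
gripper_force: 0.0
```

```bash
python3 look.py d
```

```text
11.55 [ 0.615 -0.075  0.232] [-0.432 -0.173 -0.751]
scene edge [246.  188.2] 0.71 angle 1.65 err px 1.7368630401405174
scene strip 0.82 [ 0.494 -0.031  0.14 ]
scene cover_hinge 0.73 [ 0.637 -0.07   0.134]
top strip 0.89 [ 0.498 -0.045  0.14 ]
wrist edge [307.8 226.5] 0.7 angle 1.65 err px 6.4724610901906425
wrist edge [443.7 200.4] 0.63 angle 1.7499999999999998 err px 129.91553724326698
wrist strip 0.7 [ 0.495 -0.045  0.14 ]
wrist cover_hinge 0.64 [ 0.639 -0.074  0.134]
```

{"method": "servo_tool", "body": {"increments": [[0.4,0,0,0,0,0,1],[0.4,0,0,0,0,0,1],[0.4,0,0,0,0,0,1],[0.3,0,0,0,0,0,1],[0,0,0,0,0,0,1]]}}

```text
clock: 12.65
position: [0.6301, -0.0786, 0.2316]
ee_rot: [0.0, 0.994, -0.11, 0.0]
contact_force: [0.4, 1.2, 1.2]
width: -0.0003
gripper_force: 0.0
```

```bash
python3 look.py e
```

```text
12.65 [ 0.63  -0.079  0.232] [0.414 1.219 1.228]
scene edge [242.7 195.2] 0.85 angle 1.7999999999999998 err px 2.567457565069493
scene strip 0.85 [ 0.48  -0.046  0.14 ]
scene cover_hinge 0.75 [ 0.624 -0.085  0.134]
top edge [338.6 132. ] 0.62 angle 1.7999999999999998 err px 2.992166248576194
top cover_hinge 0.81 [ 0.64  -0.081  0.134]
wrist edge [306.6 222.8] 0.89 angle 1.7999999999999998 err px 8.72825707288579
wrist strip 0.91 [ 0.492 -0.045  0.14 ]
wrist cover_hinge 0.87 [ 0.637 -0.073  0.134]
```

All three cameras put the cover at 1.8. I'll back straight off, then rise.

{"method": "servo_tool", "body": {"increments": [[-0.5,0,0,0,0,0,1],[-1.5,0,0,0,0,0,1],[-3,0,0,0,0,0,1],[-3,0,0,0,0,0,1],[-3,0,0,0,0,0,1]]}}

```text
clock: 13.75
position: [0.5206, -0.054, 0.2316]
ee_rot: [0.0, 0.994, -0.11, -0.0]
contact_force: [0.2, -0.4, 0.9]
width: 0.0
gripper_force: 0.0
```

{"method": "servo_tool", "body": {"increments": [[-3,0,-2,0,0,0,1],[-3,0,-2,0,0,0,1],[-2,0,-2,0,0,0,1],[0,0,0,0,0,0,1],[0,0,0,0,0,0,1]]}}

```text
clock: 14.25
position: [0.4442, -0.0369, 0.2922]
ee_rot: [0.0, 0.994, -0.11, 0.001]
contact_force: [0.9, 0.2, -0.7]
width: -0.0001
gripper_force: 0.0
```

```bash
python3 look.py f
```

```text
14.25 [ 0.444 -0.037  0.292] [ 0.866  0.159 -0.655]
scene edge [241.7 195.1] 0.87 angle 1.7999999999999998 err px 1.6392486386322804
scene strip 0.9 [ 0.489 -0.032  0.14 ]
scene cover_hinge 0.68 [ 0.354 -0.254  0.134]
top strip 0.33 [ 0.589 -0.421  0.14 ]
top cover_hinge 0.57 [ 0.635 -0.081  0.134]
wrist edge [538.6 226.8] 0.38 angle 0.0 err px 250.1103535002842
wrist strip 0.71 [ 0.493 -0.045  0.14 ]
```

View pics/sf.png

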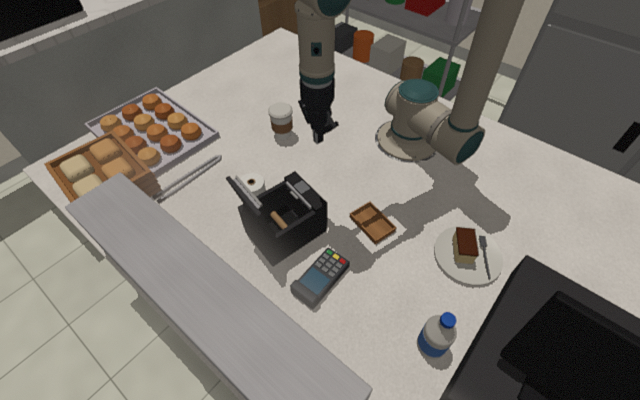

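The cover leans back wide open, with its edge at (242,195) and the angle about 1.8. The printer has not moved and the arm is clear of everything.

```bash
python3 -c "
from rig import manip; print(manip.sign_off())"
```

```text
the job is handed in; nothing more can be done
None
```

The release button was pressed, the cover now leans back at about 1.8 rad, the printer shows no measurable shift, the arm is clear, and I handed the job in at about 14 s; no verdict came back.

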